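# Reset the tripped bench transformer

### The arm

A 7-joint arm with a two-finger parallel gripper is mounted at the origin on a cart in front of the work surface, level with it; the furniture and walls round the work are solid. World frame = base frame: x ahead of the robot, y to its left, z up, the work surface at z = 0. Lengths are in mm, angles in rad, forces in N, time in s.
With the tool pointing down it reaches from about 425 to 1025 mm from the base axis. Payload 9.4 kg.
Tool frame: the origin (TCP) lies at the very end of the fingers, on their centre line; the grasp point (between the pads) lies 19 mm behind it; z points along the fingers, y is the direction in which the jaws open and shut (so a half turn about z gives the same grasp; the last joint's range is limited). The gripper opens to 85 mm and grips with 20 to 120 N. Pads are 22 mm wide; open, the fingers measure 114 mm over their backs; the gripper's body (76 mm by 85 mm) begins 54 mm behind the grasp point. The pads swing forward as they close: fully open they stand 13 mm farther back than shut.
Start: joints at [-1.375, 0.599, -0.003, 1.599, 0.002, 0.943, -0.08], TCP at [195.34, 698.188, 231.275] pointing down, gripper open.
Joint ranges: [-2.57, 2.57], [-0.35, 1.97], [-1.29, 1.29], [0.11, 2.56], [-1.05, 4.19], [0.11, 1.86], [-2.63, 2.63]. Speed limits (rad/s): [2.22, 2.22, 3.01, 3.01, 3.14, 3.14, 3.14].

### API

Orientations are given as a unit quaternion [w, x, y, z].
In Python, from workcell import r, eyes, workorder gives the robot as it stands.
- The arm moves only by the shell command python3 -m jog 'ROWS' [OPENING] [FORCE]. ROWS is JSON, a list of rows, each a list of 2 entries, a list of its own where there are three numbers: the shift along the world's x, y, z in m, then the turn about the world's z in rad. A call has 1 to 10 rows; each row is the pose to reach, as a shift and turn from the pose commanded when the call began; what a row does not reach only later rows make up. A row lasts 1/8 s, in which the tool goes at most 62.5 mm and 10.7 degrees, less where a joint would pass 70% of its speed; a pose out of reach is approached as far as the arm can. A call with a gripper value outside its range is refused whole. OPENING is the finger opening in m, from 0 to 0.0854, set as the call begins (- or left out, the last holds). The fingers move at their own pace and stop on an object; FORCE is the grip in N (left out, the last holds). Time passes only in rows, so rows that repeat a pose let the fingers close. It gives the time, the measured TCP pose, the force and the opening at its end, in the units of the state.
- r.get_state(): the state, without advancing time (a new reading comes with each control period).
- eyes.grab_frame(name): name is "scene" or "top" or "wrist"; returns the picture (384x512x3 uint8, red, green, blue); there is no depth.
- eyes.get_calibration(name): a dict with "intrinsics" (3x3 intrinsics, pixels), "k1" (the pictures are not rectified: a ray, as slopes to the right and down, at radius r is drawn at 1 + k1 r^2 times it, then the intrinsics apply), "rvec" (rotation vector, rad) and "tvec" (3), from world to camera coordinates, as OpenCV has them; the wrist camera has in their place "hand_eye" (4x4, takes a point from camera to tool coordinates, whose origin is the TCP and whose axes are the flange's). Camera axes: x right, y down, z forward; pixel columns grow to the right and rows downward; lengths in mm; the calibration is good to about 2 mm. A picture is of the moment at which its call begins: read the wrist's pose just before it. get_calibration takes no time and is no camera call.
- workorder.close_job(): hands the job in, once; it reports no verdict.
The state is a dict: "clock": time; "q": joint angles; "dq": joint speeds; "joint_torque": joint torques, N m; "tool_pos": TCP position; "ee_rot": TCP orientation; "contact_force": force on the tool from outside, world axes, zero at the start; "wrist_torque": the same for the moment, N m; "opening": finger opening in mm.
Only numpy, scipy, OpenCV 4.12 (cv2) and the standard library are available. Lean on these libraries where they do the work, as an engineer would, in place of code of your own. Each camera call takes 0.05 s, during which the arm holds its last target.

### The job

Both overload buttons of the grey bench transformer have tripped and popped up at the bottom of their wells. Push the steel shutter fully open with a fingertip in its finger cup, reach a closed fingertip down into each well and press the button fully home, then push the shutter fully shut again over both wells. Nothing needs to be gripped: do not lift, tip or shove the transformer, and leave the vials, cup and screwdriver standing about it where they are.

Things in the scene. Friction and masses are not known exactly. Their poses are not given: they have to be found in the camera images.
- transformer: bench isolating transformer: grey metal box on rubber feet, 120 (x) x 250 (y) x 62 mm, 4.5 kg, standing loose on the worktop. Origin: centre of its underside. Own -x is the front, with two round black sockets and a rocker switch; z up. Its flat top is 62 mm above the worktop. Two aluminium rails run along its y on the top, at x = -52..-44 and +44..+52 mm, up to 73 mm above the worktop. The two button wells lie in its +y half (left, seen from the front), under the shutter
- shutter (a joint): flat steel shutter, 91 (x) x 108 (y) x 3 mm, in the two rails; its upper face is 67.5 mm above the worktop. 0 m = shut, covering both wells; grows as it slides along the transformer's -y to 0.108 = fully open, at a stop, both wells clear. About 2 N of friction, no spring: it stays where it is left. It starts shut or up to 30 mm open
- shutter_cup (a point): centre of the finger cup in the middle of the shutter, on the shutter's upper face (67.5 mm above the worktop): a raised black round rim open at the top, outer diameter 58 mm, inner diameter about 46 mm, 14 mm high (to 81.5 mm above the worktop). A fingertip put down inside it drags the shutter either way. Moves with the shutter; at joint 0 it lies at y = +64 mm of the transformer, x = 0
- well_left (a point): centre of the mouth of the left well (y = +90 mm, x = 0 of the transformer), in the plane of its top, 62 mm above the worktop; round well, 44 mm in diameter, vertical walls, 24 mm deep
- well_right (a point): the same for the right well (y = +38 mm, x = 0 of the transformer)
- reset_left_top (a point): centre of the top of the left overload button: a black round plunger, 20 mm in diameter, in the middle of the left well; popped up, its top is 12 mm below the well's mouth; fully home, 20 mm below it
- reset_right_top (a point): the same for the right button
- reset_left (a joint): travel of the left button: 0 m = popped up, 0.008 = fully home, at a stop. Moves straight down, about 3 N of friction, no spring: it stays where it is pressed. Starts between 0 and 0.002
- reset_right (a joint): the same for the right button
- microscope: large binocular microscope, fixed, 474 mm high, about 290 x 280 mm, standing to the right of the transformer, between it and the right-hand half of the worktop; its eyepieces overhang towards the robot. Origin: centre of its foot, on the worktop. Keep the arm off it: one that comes from the right must pass it close to the robot or above it
- vial_1: loose snap vial with a white cap, 26 mm in diameter, 55 mm high, standing on the worktop to the right of the transformer; origin under its centre
- vial_2: a second such vial; origin under its centre
- weigh_cup: loose steel cup, 58 mm in diameter, 52 mm high, on the worktop behind the transformer; origin under its centre
- screwdriver: loose screwdriver with a red handle, 145 x 21 x 21 mm, lying on the worktop in front of the microscope; origin under its middle, along its own x

How it is judged:
By the outcome, as a careful person would: the job done as asked, in the order asked, and still so for the second after the job is handed in, with the robot touching nothing.
It also fails if it takes over 67 s, if anything falls off the work surface, if the arm or the gripper's body presses on something with over 40 N, if the wrist force passes 120 N, or if a joint passes its speed limit or range.

## Working session

There is one attempt and no reset: what is moved stays moved. The work goes in short steps, Python scripts to look and compute and a shell command to move; the robot and the scene stay as the last step left them, time stands still between calls to the robot, and variables do not carry over. Pictures are saved under pics/ and viewed, and the job is handed in when it is done.

```bash
ls; mkdir -p pics
python3 - <<'E'
from workcell import r, eyes, workorder
import cv2
s=r.get_state(); print(s)
for n in ["scene","top","wrist"]:
    im=eyes.grab_frame(n); cv2.imwrite(f"pics/{n}0.png",im[:,:,::-1]); print(n,eyes.get_calibration(n))
E
```

```text
pics
{'clock': 0.0, 'q': array([-1.37468723,  0.60016255, -0.00253858,  1.60012936,  0.00180006,
        0.94292152, -0.0798063 ]), 'dq': array([ 1.36373076e-03,  2.71657340e-03,  2.50566240e-05, -7.90069715e-04,
       -2.25609092e-03,  2.91368493e-04, -1.64552517e-03]), 'joint_torque': array([ 1.77281427e-04, -7.76467752e+01,  1.56469334e+00, -2.58012235e+01,
        1.22697520e-02,  8.98831728e-03, -4.93870323e-05]), 'tool_pos': array([195.23240537, 697.71953703, 230.39018475]), 'ee_rot': array([-3.51209642e-05,  1.35957928e-01,  9.90714281e-01, -8.08571138e-04]), 'contact_force': array([-0.9854907 ,  1.05065229,  0.02304796]), 'wrist_torque': array([ 0.02729082,  0.01452167, -0.05743226]), 'opening': 85.13544773307989}
scene {'intrinsics': array([[378.17918857,   0.        , 256.90385386],
       [  0.        , 378.17918857, 190.3356985 ],
       [  0.        ,   0.        ,   1.        ]]), 'k1': 0.01048321477496787, 'rvec': array([ 2.32373542, -0.65098811,  0.26402315]), 'tvec': array([-396.76055737,  290.93459024,  677.43734888])}
top {'intrinsics': array([[404.49220916,   0.        , 254.91749706],
       [  0.        , 404.49220916, 189.94740356],
       [  0.        ,   0.        ,   1.        ]]), 'k1': -0.1343886175103109, 'rvec': array([ 2.09925373, -2.14020757,  0.19349238]), 'tvec': array([ 93.6929331, 536.8963922, 925.3221001])}
wrist {'intrinsics': array([[308.48251222,   0.        , 254.85348068],
       [  0.        , 308.48251222, 194.96644008],
       [  0.        ,   0.        ,   1.        ]]), 'k1': -0.004973594315225055, 'hand_eye': array([[ 5.43404110e-05, -9.53118796e-01, -3.02596361e-01,
         7.69458412e+01],
       [ 9.99999994e-01,  7.92509218e-05, -7.00442412e-05,
         3.96987479e-01],
       [ 9.07415234e-05, -3.02596355e-01,  9.53118795e-01,
        -1.42287657e+02],
       [ 0.00000000e+00,  0.00000000e+00,  0.00000000e+00,
         1.00000000e+00]])}
```

View pics/scene0.png

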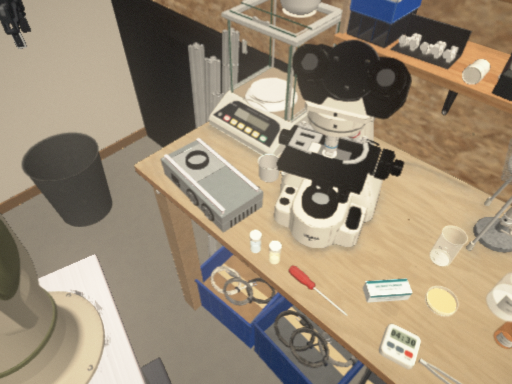

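View pics/top0.png

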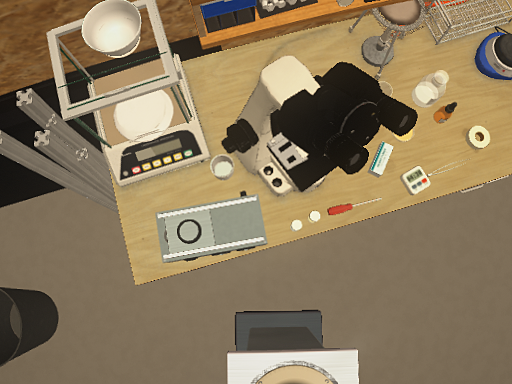

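View pics/wrist0.png

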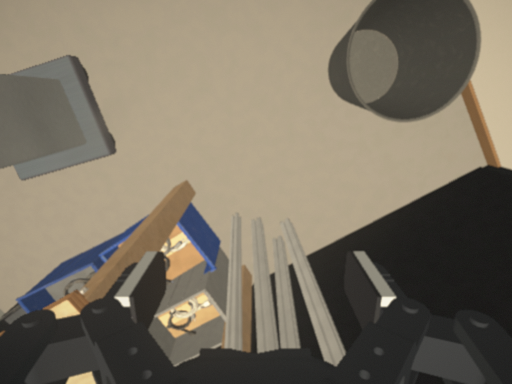

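```bash
cat > h.py <<'E'
import numpy as np, cv2
from workcell import r, eyes, workorder
def ray(n,uv):
    c=eyes.get_calibration(n); K=c['intrinsics']; k=c['k1']
    uv=np.atleast_2d(np.asarray(uv,float))
    d=np.c_[(uv[:,0]-K[0,2])/K[0,0],(uv[:,1]-K[1,2])/K[1,1]]
    rd=np.linalg.norm(d,axis=1); x=rd.copy()
    for _ in range(30): x=rd/(1+k*x*x)
    d=d*(x/np.maximum(rd,1e-9))[:,None]
    d=np.c_[d,np.ones(len(d))]
    if n=='wrist':
        from scipy.spatial.transform import Rotation as R
        s=r.get_state(); q=s['ee_rot']; Rt=R.from_quat([q[1],q[2],q[3],q[0]]).as_matrix()
        H=c['hand_eye']; return s['tool_pos']+Rt@H[:3,3], d@(Rt@H[:3,:3]).T
    Rm=cv2.Rodrigues(c['rvec'])[0]; return -Rm.T@c['tvec'], d@Rm
def plane(n,uv,z):
    o,d=ray(n,uv); return o+d*((z-o[2])/d[:,2])[:,None]
E
python3 - <<'E'
import cv2
im=cv2.imread('pics/top0.png')[180:275,140:285]
cv2.imwrite('pics/top0c.png',cv2.resize(im,None,fx=5.5,fy=5.5,interpolation=cv2.INTER_CUBIC))
im=cv2.imread('pics/scene0.png')[130:260,150:310]
cv2.imwrite('pics/scene0c.png',cv2.resize(im,None,fx=4.5,fy=4.5,interpolation=cv2.INTER_CUBIC))
E
```

```text
(no output)
```

View pics/top0c.png

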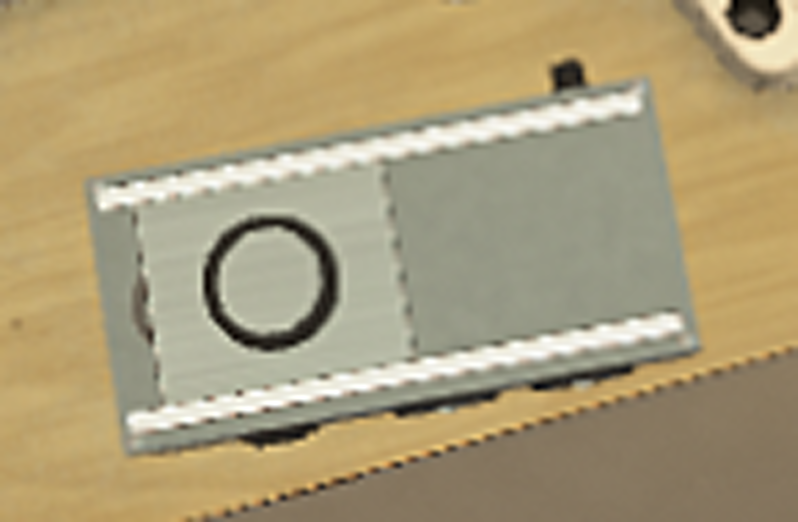

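View pics/scene0c.png

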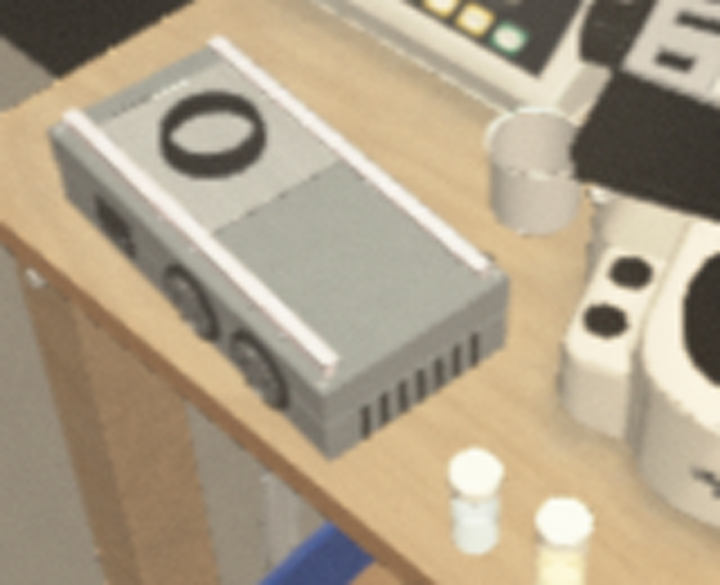

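Run:
```python
from h import *
f=lambda p:np.array([140,180])+(np.array(p)+.5)/5.5-.5
C=plane('top',f([[90,180],[647,80],[697,350],[130,453]]),62)
print(C.round(1)); tl,tr,br,bl=C[:,:2]
for a,b in ((tl,tr),(bl,br),(tl,bl),(tr,br)): print(np.linalg.norm(a-b))
y=(tl-tr)+(bl-br); y/=np.linalg.norm(y); x=np.array([y[1],-y[0]]); ctr=C[:,:2].mean(0)
print('ctr',ctr,'yaw',np.arctan2(x[1],x[0]),x,y)
for z in (68,75,81.5):
  c=plane('top',f([[270,283]]),z)[0,:2]; print(z,c,(c-ctr)@x,(c-ctr)@y)
e=plane('top',f([[135,205],[162,400],[385,165],[412,352]]),67.5)[:,:2]; print(((e-ctr)@np.c_[x,y]).round(1))
# ring by mask, both views
im=cv2.imread('pics/top0.png'); g=im.max(2); m=((g<70)*255).astype('uint8')
m[:, :170]=0;m[:,208:]=0;m[:214]=0;m[248:]=0
k=cv2.findContours(m,cv2.RETR_EXTERNAL,1)[0]; k=max(k,key=cv2.contourArea); el=cv2.fitEllipse(k);print(el)
for z in (74.5,81.5):
  c=plane('top',[el[0]],z)[0,:2]; print(z,c,(c-ctr)@x,(c-ctr)@y)
print('well L,R',ctr+90*y,ctr+38*y)
# scene check: corners in crop /4.5
g=lambda p:np.array([150,130])+(np.array(p)+.5)/4.5-.5
S=plane('scene',g([[212,42],[507,285],[330,395],[52,130]]),62); print('scene',S.round(1))
# ring top outer center in scene
S=plane('scene',g([[213,128]]),81.5); print(S)
v=plane('top',[[297,225],[314.5,216]],55);print('vials',v)
```

```text
[[486.9 320.4  62. ]
 [526.3  77.9  62. ]
 [409.5  59.   62. ]
 [369.5 300.8  62. ]]
245.61890690656526
245.05177243410162
119.08100122333671
118.3057872668728
ctr [448.03295946 189.53024507] yaw 0.16238739117021841 [0.98684412 0.16167465] [-0.16167465  0.98684412]
68 [440.57586008 240.06425811] 0.8110741385420025 51.07481731551219
75 [439.94609635 238.86752649] -0.003885661734745976 49.995646588202675
81.5 [439.36131574 237.7562757 ] -0.7606340477060659 48.99355948427241
[[ 44.3 103.7]
 [-40.1 104.4]
 [ 42.1  -5.5]
 [-38.7  -3.8]]
((188.64691162109375, 231.0970916748047), (22.827056884765625, 23.338592529296875), 58.782691955566406)
74.5 [439.87203877 239.03391988] -0.0500673576365955 50.17182416332357
81.5 [439.24316562 237.83658292] -0.8642461527077533 49.09191207586108
well L,R [433.48224113 278.34621546] [441.88932283 227.03032145]
scene [[476.9 321.   62. ]
 [522.4  71.   62. ]
 [412.6  54.5  62. ]
 [369.3 297.8  62. ]]
[[438.34891462 233.35857517  81.5       ]]
vials [[451.34599602 -14.80757883  55.        ]
 [471.89169679 -57.33453638  55.        ]]
```

Run:
```python
import cv2
im=cv2.imread('pics/top0.png')[70:290,0:220]
cv2.imwrite('pics/top0d.png',cv2.resize(im,None,fx=2.7,fy=2.7,interpolation=cv2.INTER_CUBIC))
im=cv2.imread('pics/scene0.png')[0:160,150:310]
cv2.imwrite('pics/scene0d.png',cv2.resize(im,None,fx=3.7,fy=3.7,interpolation=cv2.INTER_CUBIC))
```

```text
(no output)
```

View pics/top0d.png

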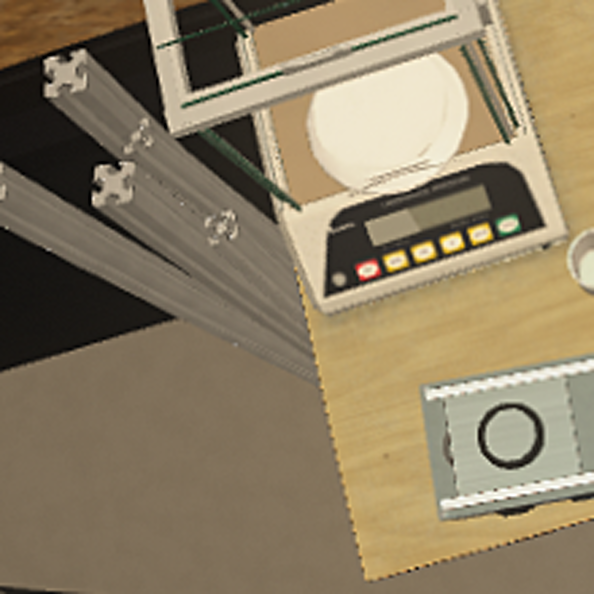

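View pics/scene0d.png

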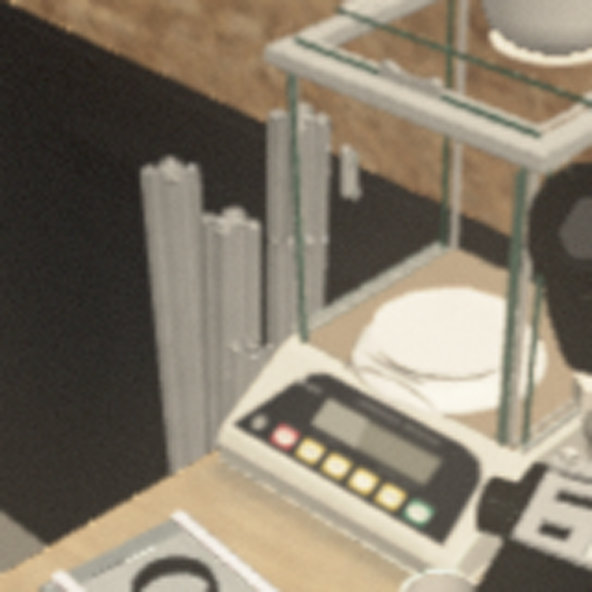

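Run:
```python
from h import *
def tri(a,b):
    o1,d1=ray('top',[a]);o2,d2=ray('scene',[b]);d1=d1[0];d2=d2[0]
    t=np.linalg.lstsq(np.c_[d1,-d2],o2-o1,rcond=None)[0]
    p,q=o1+t[0]*d1,o2+t[1]*d2; return ((p+q)/2).round(),round(np.linalg.norm(p-q))
print(tri([0,137],[196.5,44.6]))
print(tri([113/2.7,70+185/2.7],[150+233/3.7,215/3.7]))
print(tri([65/2.7,70+75/2.7],[150+285/3.7,110/3.7]))
print('knob',plane('top',[[228,135],[245,165],[262,185]],150).round())
print('mic front',plane('top',[[295,190],[345,170]],100).round())
```

```text
(array([677., 729.,  95.]), 7)
(array([669., 602., 106.]), 4)
(array([743., 624., 171.]), 10)
knob [[646. 141. 150.]
 [576. 104. 150.]
 [530.  67. 150.]]
mic front [[ 527.   -9.  100.]
 [ 572. -127.  100.]]
```

```bash
python3 -m jog '[[[0.028,-0.052,0],0.05],[[0.055,-0.104,0],0.1],[[0.083,-0.156,0],0.15],[[0.11,-0.208,0],0.2],[[0.138,-0.26,0],0.25],[[0.165,-0.312,0],0.3],[[0.193,-0.364,-0.02],0.35],[[0.22,-0.415,-0.04],0.4],[[0.245,-0.455,-0.05],0.43],[[0.245,-0.455,-0.05],0.43]]' 0 20
python3 - <<'E'
from h import *
s=r.get_state(); print(s['tool_pos'],s['ee_rot'],s['q'])
for n in ['top','wrist','scene']:
    cv2.imwrite(f'pics/{n}1.png',eyes.grab_frame(n)[:,:,::-1])
E
```

```text
clock: 1.4
tool_pos: [441.8, 239.1, 180.5]
ee_rot: [-0.001, -0.075, 0.997, -0.001]
contact_force: [0.2, 0.8, -0.1]
opening: -0.1
[441.75833049 239.1095879  180.4668152 ] [-5.46071534e-04 -7.53556033e-02  9.97155988e-01 -1.08142872e-03] [-0.53480773  0.41088381 -0.10149636  2.14786432  0.07530162  0.58810623
  1.03097158]
```

View pics/wrist1.png

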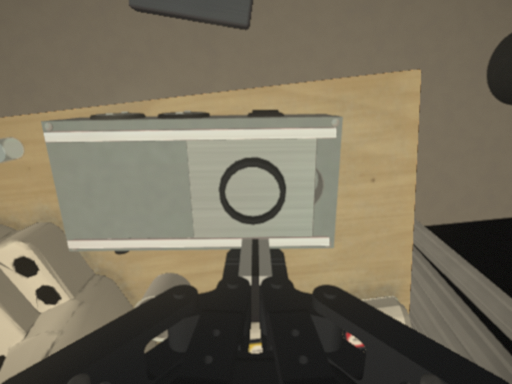

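View pics/scene1.png

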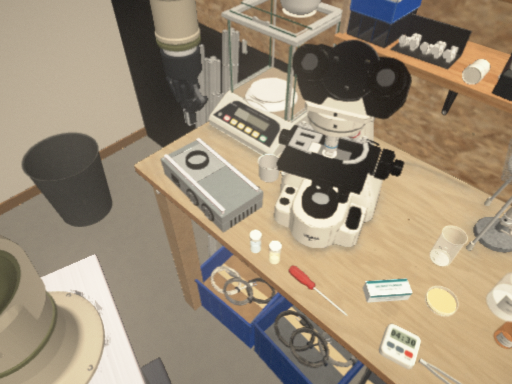

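```bash
cat >> h.py <<'E'
def ring(im,roi):
    g=im.max(2); m=((g<80)*255).astype('uint8'); k=np.zeros_like(m); x0,y0,x1,y1=roi; k[y0:y1,x0:x1]=1; m*=k
    c=max(cv2.findContours(m,cv2.RETR_EXTERNAL,1)[0],key=cv2.contourArea); return cv2.fitEllipse(c)
E
python3 - <<'E'
from h import *
im=cv2.imread('pics/wrist1.png'); e=ring(im,(205,145,300,232)); print(e)
c=plane('wrist',[e[0]],78)[0]; print('ring',c)
P=plane('wrist',[[44,121],[341,117],[334,246],[68,248]],[62])
P=plane('wrist',[[44,121],[341,117]],62);print(P)
Q=plane('wrist',[[334,246],[68,248]],66);print(Q)
y=P[1,:2]-P[0,:2]; print('L',np.linalg.norm(y),'yaw',np.degrees(np.arctan2(-y[0],y[1])))
y/=np.linalg.norm(y); x=np.array([y[1],-y[0]])
mid=P[:,:2].mean(0)+60*x; print('ctr',mid, (c[:2]-mid)@x,(c[:2]-mid)@y)
print('wells',mid+90*y,mid+38*y)
# shutter edges at z 67.5
E=plane('wrist',[[317,140],[314,236],[187,142],[193,240]],67.5)[:,:2]; print((E-mid)@np.c_[x,y])
E
```

```text
((252.10476684570312, 190.3892059326172), (64.9094467163086, 65.32954406738281), 177.60751342773438)
ring [437.61029986 241.40242449  78.        ]
[[410.08126965  62.40890009  62.        ]
 [368.47681161 304.65362122  62.        ]]
[[482.41236621 324.99566068  66.        ]
 [523.18186635  81.62512247  66.        ]]
L 245.79144786447196 yaw 9.745221853771753
ctr [448.41325133 193.68729946] -2.570455791011818 48.85519086062426
wells [433.17919313 282.38861552] [441.98109342 231.13896624]
[[-42.13136844 102.91055175]
 [ 44.63731126 104.37269062]
 [-41.84764384  -4.43929544]
 [ 47.23541328  -6.00476294]]
```

```bash
python3 -m jog '[[[-0.003,0.001,-0.05],0],[[-0.003,0.001,-0.09],0],[[-0.003,0.001,-0.108],0],[[-0.003,0.001,-0.108],0]]'
python3 - <<'E'
from h import *
for n in ['wrist']:
    cv2.imwrite(f'pics/{n}2.png',eyes.grab_frame(n)[:,:,::-1])
E
```

```text
clock: 2.05
tool_pos: [436.1, 245.5, 72.4]
ee_rot: [-0.001, -0.08, 0.997, -0.0]
contact_force: [-0.5, -0.2, 0.6]
opening: 0.1
```

View pics/wrist2.png

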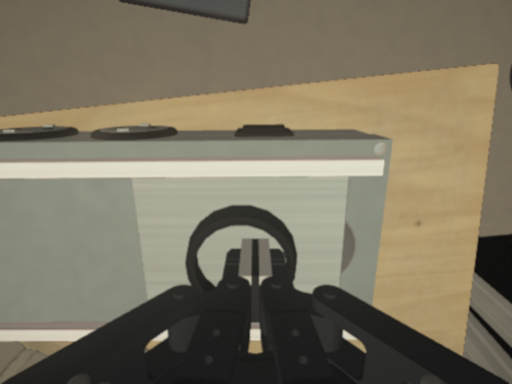

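```bash
python3 -m jog '[[[0.002,-0.009,0],0],[[0.003,-0.019,0],0],[[0.005,-0.030,0],0],[[0.007,-0.041,0],0],[[0.009,-0.052,0],0],[[0.011,-0.063,0],0],[[0.013,-0.074,0],0],[[0.014,-0.083,0],0],[[0.015,-0.09,0],0],[[0.015,-0.09,0],0]]'
python3 - <<'E'
from h import *
for n in ['top','wrist']:
    cv2.imwrite(f'pics/{n}3.png',eyes.grab_frame(n)[:,:,::-1])
E
```

```text
clock: 3.35
tool_pos: [453.2, 152.9, 74.1]
ee_rot: [0.001, -0.078, 0.997, 0.0]
contact_force: [2.0, -0.2, 6.2]
opening: -0.1
```

View pics/wrist3.png

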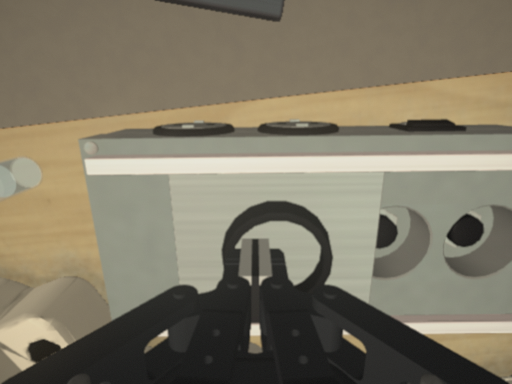

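View pics/top3.png

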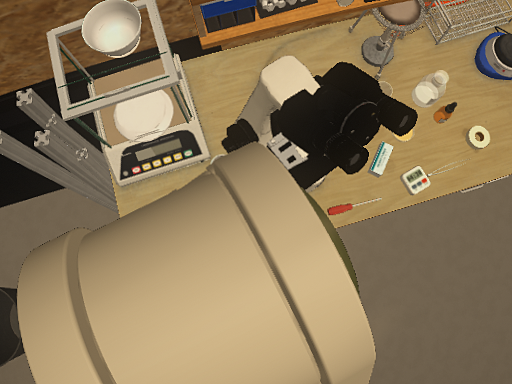

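```bash
python3 -m jog '[[[0.001,-0.005,0],0],[[0.002,-0.01,0],0],[[0.002,-0.01,0],0]]'
python3 - <<'E'
from h import *
cv2.imwrite(f'pics/wrist4.png',eyes.grab_frame('wrist')[:,:,::-1])
im=cv2.imread('pics/wrist4.png')
P=plane('wrist',[[380,200]],67.5); print(P)
E
```

```text
clock: 3.82
tool_pos: [455.0, 143.1, 74.1]
ee_rot: [0.001, -0.078, 0.997, 0.0]
contact_force: [0.3, 0.5, 7.3]
opening: 0.1
[[418.50146128 202.08219709  67.5       ]]
```

View pics/wrist4.png

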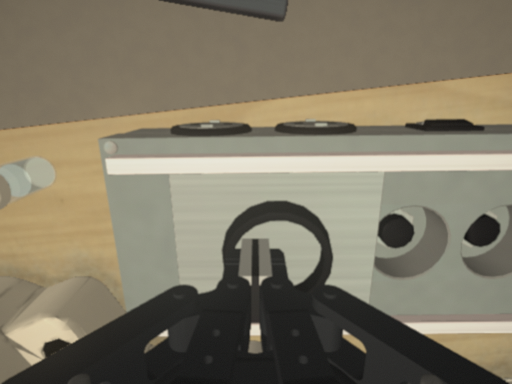

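```bash
python3 -m jog '[[[0,0,0.002],0],[[0.001,-0.003,0.002],0],[[0.001,-0.006,0.002],0],[[0.001,-0.006,0.002],0]]'; python3 -m jog '[[[0,-0.002,0],0],[[0,-0.002,0],0]]';  python3 - <<'E'
from h import *
cv2.imwrite(f'pics/wrist5.png',eyes.grab_frame('wrist')[:,:,::-1])
E
```

```text
clock: 4.38
tool_pos: [455.6, 138.0, 75.3]
ee_rot: [0.0, -0.078, 0.997, 0.0]
contact_force: [0.8, 0.3, 0.9]
opening: -0.1
clock: 4.62
tool_pos: [455.6, 136.3, 75.3]
ee_rot: [0.0, -0.079, 0.997, 0.0]
contact_force: [1.4, 1.1, 1.0]
opening: 0.2
```

View pics/wrist5.png

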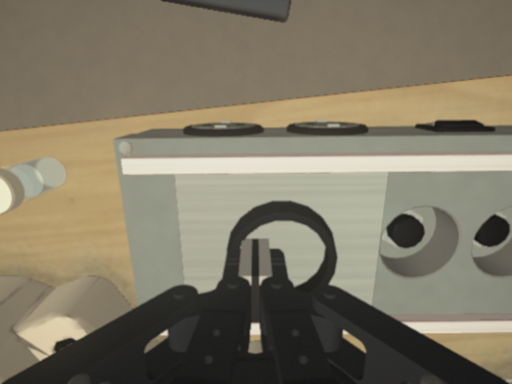

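```bash
for i in 1 2 3; do python3 -m jog '[[[0,-0.001,0],0],[[0,-0.002,0],0],[[0,-0.002,0],0]]' | grep -E 'pos|force'; done;  python3 - <<'E'
from h import *
cv2.imwrite(f'pics/wrist6.png',eyes.grab_frame('wrist')[:,:,::-1])
E
```

```text
tool_pos: [455.6, 134.2, 75.3]
contact_force: [1.7, 2.5, 0.3]
tool_pos: [455.5, 132.6, 75.3]
contact_force: [2.1, 4.3, 1.0]
tool_pos: [455.7, 132.0, 75.4]
contact_force: [1.5, 10.2, -1.0]
```

View pics/wrist6.png

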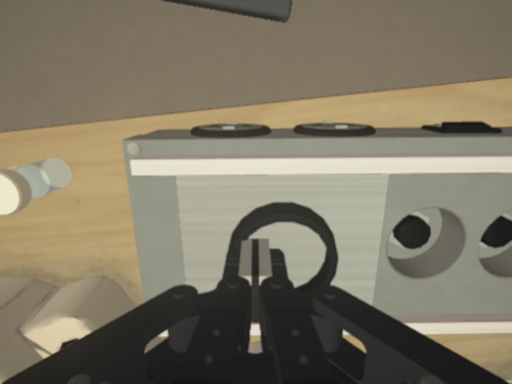

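Run:
```python
from h import *
im=cv2.imread('pics/wrist6.png')
y=np.array([-.165,.986])
c=plane('wrist',[[126,141]],62)[0,:2]   # -x,-y corner
A=plane('wrist',[[178,180],[183,300],[388,180],[376,300]],67.5)[:,:2]
W=plane('wrist',[[386,243],[466,243]],62)[:,:2]
L=plane('wrist',[[479,240]],62)[:,:2]
for P in (A,W,L): print((P-c)@y-125)
cv2.imwrite('pics/w6c.png',cv2.resize(im[120:320,100:512],None,fx=1.9,fy=1.9,interpolation=cv2.INTER_CUBIC))
```

```text
[ -99.17693246 -102.2092547     6.48673832    8.49260737]
[12.35931784 57.23367963]
[64.15277416]
```

View pics/w6c.png

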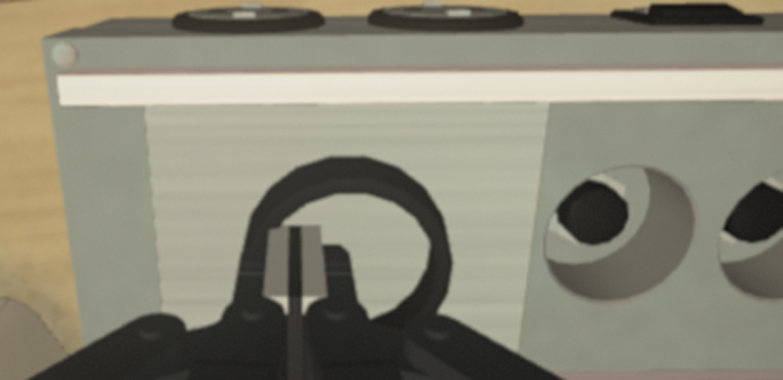

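```bash
python3 -m jog '[[[0,-0.001,0],0],[[0,-0.001,0],0]]' | grep -E 'pos|force'; python3 -m jog '[[[0,-0.001,0],0],[[0,-0.001,0],0]]' | grep -E 'pos|force'
```

```text
tool_pos: [455.7, 131.8, 75.4]
contact_force: [0.5, 12.6, -0.9]
tool_pos: [455.8, 131.6, 75.4]
contact_force: [-0.1, 14.6, -0.6]
```

```bash
python3 -m jog '[[[-0.001,0.012,0],0],[[-0.001,0.012,0.03],0],[[-0.001,0.012,0.065],0],[[-0.007,0.06,0.065],0],[[-0.013,0.1,0.065],0],[[-0.013,0.1,0.065],0],[[-0.013,0.1,0.065],0]]'
python3 - <<'E'
from h import *
cv2.imwrite(f'pics/wrist7.png',eyes.grab_frame('wrist')[:,:,::-1])
cv2.imwrite(f'pics/scene7.png',eyes.grab_frame('scene')[:,:,::-1])
print(r.get_state()['tool_pos'])
E
```

```text
clock: 7.22
tool_pos: [441.5, 226.9, 139.9]
ee_rot: [-0.001, -0.078, 0.997, -0.001]
contact_force: [0.1, 0.2, -1.7]
opening: 0.3
[442.04106806 226.48986058 139.98148223]
```

View pics/wrist7.png

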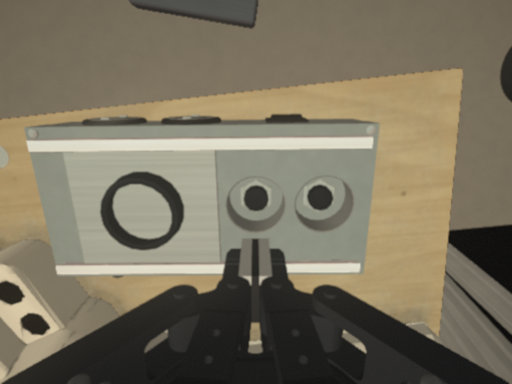

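View pics/scene7.png

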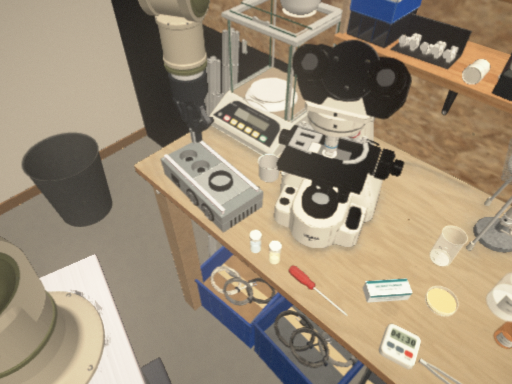

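Run:
```python
from h import *
im=cv2.imread('pics/wrist7.png')
cv2.imwrite('pics/w7c.png',cv2.resize(im[160:245,200:380],None,fx=4.4,fy=4.4,interpolation=cv2.INTER_CUBIC))
g=im.max(2)
for x0,x1 in ((235,280),(300,345)):
    m=np.zeros_like(g); m[175:225,x0:x1]=(g[175:225,x0:x1]<60)*255
    c=max(cv2.findContours(m,0,1)[0],key=cv2.contourArea); e=cv2.fitEllipse(c); print(e, plane('wrist',[e[0]],49)[0])
print(plane('wrist',[[257,203.5],[324,203]],62))
P=plane('wrist',[[27,129],[378,123]],62); print(P)
d=P[1]-P[0]; y=d[:2]/np.linalg.norm(d); x=np.array([y[1],-y[0]]); m=P[:,:2].mean(0)+60*x; print(y,np.linalg.norm(d),m+90*y,m+38*y)
```

```text
((255.68386840820312, 197.8647918701172), (21.130117416381836, 22.756593704223633), 11.592133522033691) [441.4649233  227.08261483  49.        ]
((319.677490234375, 197.0652313232422), (21.82428550720215, 22.770374298095703), 133.45077514648438) [432.89438796 277.23336944  49.        ]
[[441.54694751 228.0900203   62.        ]
 [433.2835078  278.01693248  62.        ]]
[[411.92453799  59.30416099  62.        ]
 [369.70836375 302.1867914   62.        ]]
[-0.17124556  0.98522838] 246.52419256588092 [434.51805285 279.69076402] [443.42282215 228.45888836]
```

View pics/w7c.png

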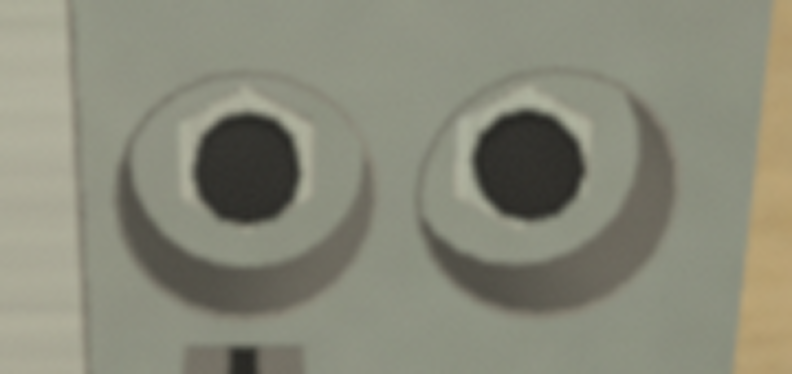

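```bash
python3 -m jog '[[[0,0.001,-0.04],0],[[0,0.001,-0.07],0],[[0,0.001,-0.082],0],[[0,0.001,-0.082],0],[[0,0.001,-0.082],0]]';  python3 -m jog '[[[0,0,-0.002],0],[[0,0,-0.004],0],[[0,0,-0.004],0]]' | grep -E 'pos|force'
python3 - <<'E'
from h import *
cv2.imwrite(f'pics/wrist8.png',eyes.grab_frame('wrist')[:,:,::-1])
E
```

```text
clock: 7.95
tool_pos: [442.8, 229.1, 59.1]
ee_rot: [0.0, -0.078, 0.997, 0.0]
contact_force: [0.8, 0.1, 0.2]
opening: -0.1
tool_pos: [442.4, 229.2, 54.4]
contact_force: [0.7, -0.3, -0.1]
```

View pics/wrist8.png

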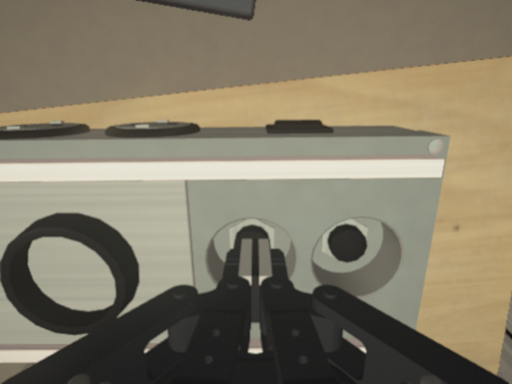

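```bash
for i in 1 2 3 4; do python3 -m jog '[[[0,0,-0.0015],0],[[0,0,-0.003],0],[[0,0,-0.003],0]]' | grep -E 'pos|force'; done
```

```text
tool_pos: [442.3, 229.2, 51.1]
contact_force: [0.2, -0.3, 0.1]
tool_pos: [442.3, 229.2, 48.2]
contact_force: [1.1, -0.1, -0.5]
tool_pos: [442.3, 229.2, 45.1]
contact_force: [0.0, 0.8, -0.6]
tool_pos: [442.3, 229.2, 42.1]
contact_force: [0.3, -0.1, -0.4]
```

```bash
for i in 1 2 ; do python3 -m jog '[[[0,0,-0.001],0],[[0,0,-0.001],0]]' | grep -E 'pos|force'; done
python3 - <<'E'
from h import *
cv2.imwrite(f'pics/wrist9.png',eyes.grab_frame('wrist')[:,:,::-1])
E
```

```text
tool_pos: [442.4, 229.2, 41.9]
contact_force: [-2.1, -1.0, 13.8]
tool_pos: [442.4, 229.2, 41.8]
contact_force: [-3.6, -1.0, 28.1]
```

View pics/wrist9.png

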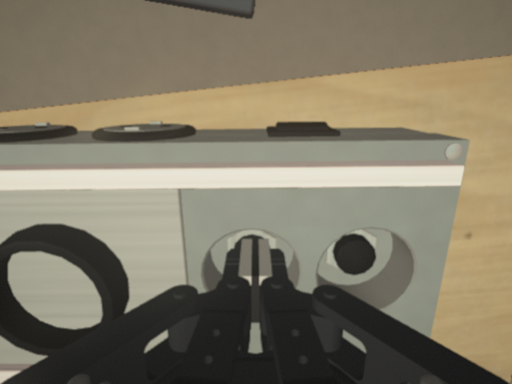

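```bash
python3 -m jog '[[[0,0,0.03],0],[[0,0,0.06],0],[[-0.0045,0.025,0.06],0],[[-0.0085,0.05,0.06],0],[[-0.0085,0.05,0.06],0],[[-0.0085,0.05,0.06],0]]'
python3 - <<'E'
from h import *
cv2.imwrite(f'pics/wrist10.png',eyes.grab_frame('wrist')[:,:,::-1])
print(r.get_state()['tool_pos'])
E
```

```text
clock: 11.18
tool_pos: [433.7, 278.4, 100.1]
ee_rot: [-0.0, -0.078, 0.997, -0.0]
contact_force: [0.6, 0.0, 0.2]
opening: 0.1
[433.78667099 278.12925107 100.04664633]
```

View pics/wrist10.png

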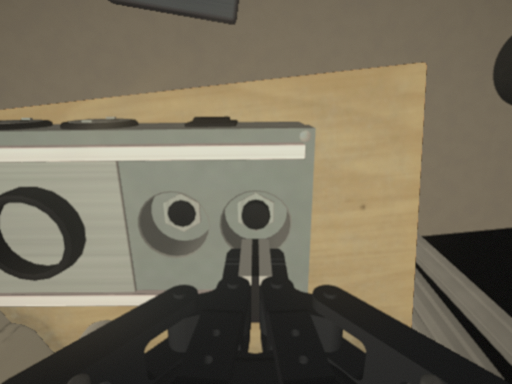

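Right button now sits visibly lower (px 182,213) than the left (px 256,213). The tool is over the left well, so I'll go down.

```bash
python3 -m jog '[[[0,0.0005,-0.025],0],[[0,0.0005,-0.04],0],[[0,0.0005,-0.046],0],[[0,0.0005,-0.046],0]]' | grep -E 'pos|force'; for i in 1 2 3 4; do python3 -m jog '[[[0,0,-0.0015],0],[[0,0,-0.003],0],[[0,0,-0.003],0]]' | grep -E 'pos|force'; done
```

```text
tool_pos: [433.7, 279.3, 54.0]
contact_force: [-0.2, 0.6, 0.9]
tool_pos: [433.9, 279.8, 51.5]
contact_force: [-0.5, -0.8, 0.7]
tool_pos: [433.8, 279.7, 48.2]
contact_force: [0.3, -0.2, -0.3]
tool_pos: [433.8, 279.7, 45.1]
contact_force: [-0.1, -0.3, 0.2]
tool_pos: [433.8, 279.6, 42.1]
contact_force: [-0.2, -0.4, -0.3]
```

```bash
for i in 1 2 ; do python3 -m jog '[[[0,0,-0.001],0],[[0,0,-0.001],0]]' | grep -E 'pos|force'; done; python3 -m jog '[[[0,0,0.03],0],[[0,0,0.06],0],[[0.005,-0.03,0.1],0],[[0.005,-0.03,0.1],0],[[0.005,-0.03,0.1],0]]';python3 - <<'E'
from h import *
cv2.imwrite(f'pics/wrist11.png',eyes.grab_frame('wrist')[:,:,::-1])
print(r.get_state()['tool_pos'])
im=cv2.imread('pics/wrist11.png');g=im.max(2)
cv2.imwrite('pics/w11c.png',cv2.resize(im[140:300],None,fx=1.5,fy=1.5))
E
```

```text
tool_pos: [433.9, 279.7, 42.0]
contact_force: [-2.8, -1.6, 13.4]
tool_pos: [433.9, 279.7, 41.8]
contact_force: [-4.2, -2.7, 27.0]
clock: 14.35
tool_pos: [438.8, 249.9, 140.1]
ee_rot: [0.0, -0.078, 0.997, 0.0]
contact_force: [0.8, -0.5, -0.4]
opening: 0.2
[438.52278347 250.09079017 139.59505722]
```

View pics/w11c.png

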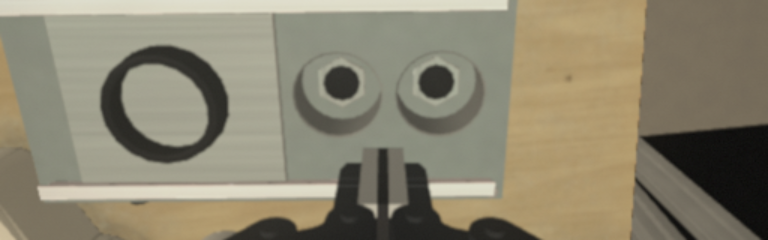

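```bash
python3 -m jog '[[[0.006,-0.035,0],0],[[0.012,-0.07,0],0],[[0.017,-0.103,0],0],[[0.017,-0.103,0],0],[[0.017,-0.103,-0.025],0],[[0.017,-0.103,-0.025],0],[[0.017,-0.103,-0.025],0]]';python3 - <<'E'
from h import *
cv2.imwrite(f'pics/wrist12.png',eyes.grab_frame('wrist')[:,:,::-1])
print(r.get_state()['tool_pos'])
im=cv2.imread('pics/wrist12.png')
e=ring(im,(195,150,320,236)); print(e)
E
```

```text
clock: 15.28
tool_pos: [455.5, 147.6, 115.1]
ee_rot: [-0.0, -0.079, 0.997, 0.0]
contact_force: [-0.1, 1.2, 0.3]
opening: 0.2
[455.76048467 147.48045872 115.46019008]
((253.2353973388672, 220.83448791503906), (77.8749771118164, 81.09432220458984), 89.38557434082031)
```

View pics/wrist12.png

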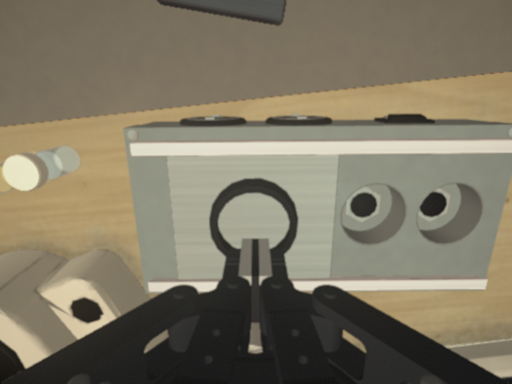

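```bash
python3 -m jog '[[[0,0,-0.025],0],[[0,0,-0.0395],0],[[0,0,-0.0395],0],[[0,0,-0.0395],0]]' | grep -E 'pos|force'; python3 -m jog '[[[-0.002,0.01,0],0],[[-0.0035,0.02,0],0],[[-0.005,0.03,0],0],[[-0.007,0.041,0],0],[[-0.009,0.052,0],0],[[-0.011,0.063,0],0],[[-0.0125,0.074,0],0],[[-0.0145,0.085,0],0],[[-0.0165,0.096,0],0],[[-0.0165,0.096,0],0]]'
python3 - <<'E'
from h import *
cv2.imwrite(f'pics/wrist13.png',eyes.grab_frame('wrist')[:,:,::-1])
E
```

```text
tool_pos: [456.0, 146.8, 76.2]
contact_force: [-0.6, 0.1, -0.6]
clock: 17.08
tool_pos: [439.1, 244.1, 75.7]
ee_rot: [0.0, -0.079, 0.997, 0.0]
contact_force: [0.5, 0.2, -0.5]
opening: 0.0
```

View pics/wrist13.png

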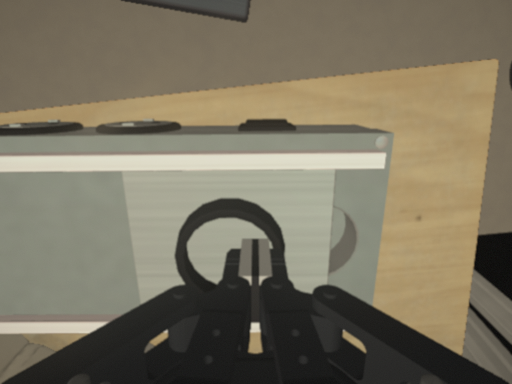

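```bash
python3 -m jog '[[[-0.001,0.006,0],0],[[-0.002,0.012,0],0],[[-0.003,0.018,0],0],[[-0.003,0.018,0],0]]' | grep -E 'pos|force'; for i in 1 2; do python3 -m jog '[[[0,0.001,0],0],[[0,0.002,0],0],[[0,0.002,0],0]]' | grep -E 'pos|force'; done
```

```text
tool_pos: [436.2, 261.5, 75.8]
contact_force: [0.0, -0.4, 0.3]
tool_pos: [436.3, 262.5, 75.8]
contact_force: [-0.1, -1.7, -0.0]
tool_pos: [436.1, 264.7, 75.7]
contact_force: [-1.3, -2.1, 0.8]
```

```bash
for i in 1 2 3; do python3 -m jog '[[[0,0.001,0],0],[[0,0.002,0],0],[[0,0.002,0],0]]' | grep -E 'pos|force'; done
```

```text
tool_pos: [436.2, 266.8, 75.7]
contact_force: [-2.2, -2.4, 0.5]
tool_pos: [436.1, 267.4, 75.7]
contact_force: [-0.5, -6.4, 1.4]
tool_pos: [436.0, 267.8, 75.6]
contact_force: [-0.8, -10.8, 3.1]
```

```bash
python3 -m jog '[[[0,0.001,0],0],[[0,0.002,0],0],[[0,0.002,0],0]]' | grep -E 'pos|force'; python3 -m jog '[[[0.001,-0.015,0],0],[[0.002,-0.018,0],0],[[0.002,-0.018,0.03],0],[[0.002,-0.018,0.08],0],[[-0.03,0.02,0.12],0],[[-0.06,0.07,0.16],0],[[-0.06,0.07,0.16],0],[[-0.06,0.07,0.16],0]]'
python3 - <<'E'
from h import *
for n in ['wrist','top','scene']: cv2.imwrite(f'pics/{n}14.png',eyes.grab_frame(n)[:,:,::-1])
E
```

```text
tool_pos: [435.9, 268.1, 75.5]
contact_force: [-0.4, -15.3, 5.1]
clock: 20.88
tool_pos: [376.3, 343.5, 236.1]
ee_rot: [0.001, -0.079, 0.997, 0.001]
contact_force: [0.2, 0.3, 0.2]
opening: -0.2
```

View pics/wrist14.png

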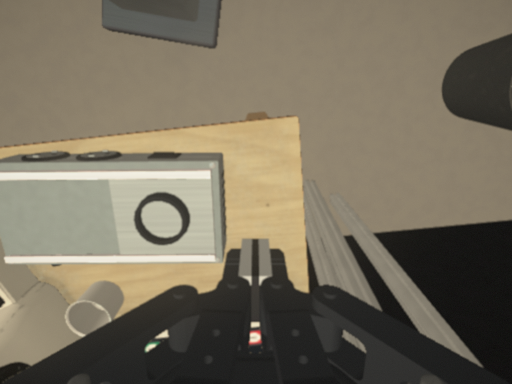

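View pics/scene14.png

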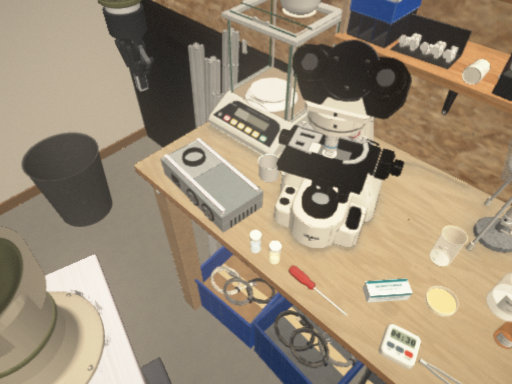

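Run:
```python
import cv2,numpy as np
a=cv2.imread('pics/scene0.png');b=cv2.imread('pics/scene14.png')
A=cv2.resize(a[130:260,150:310],None,fx=2.4,fy=2.4,interpolation=2);B=cv2.resize(b[130:260,150:310],None,fx=2.4,fy=2.4,interpolation=2)
cv2.imwrite('pics/cmp.png',np.hstack([A,B]))
d=cv2.absdiff(a,b).max(2)>40
for y0,y1,x0,x1,n in ((180,226,200,262,'box right half'),(225,270,245,345,'vials/driver'),(150,185,255,282,'cup')): print(n,d[y0:y1,x0:x1].sum())
w=cv2.imread('pics/wrist14.png')[140:275,90:240]; cv2.imwrite('pics/w14c.png',cv2.resize(w,None,fx=4,fy=4,interpolation=2))
```

```text
box right half 0
vials/driver 0
cup 0
```

View pics/cmp.png

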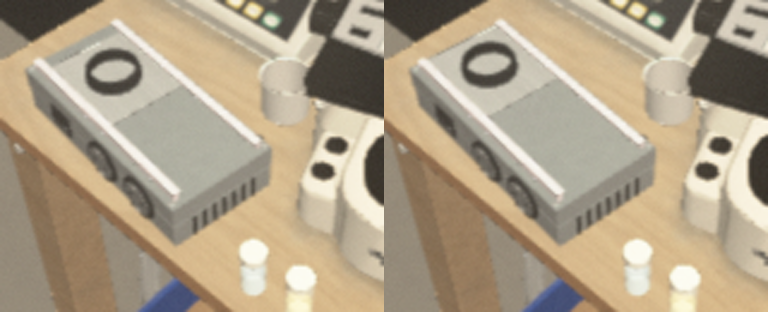

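View pics/w14c.png

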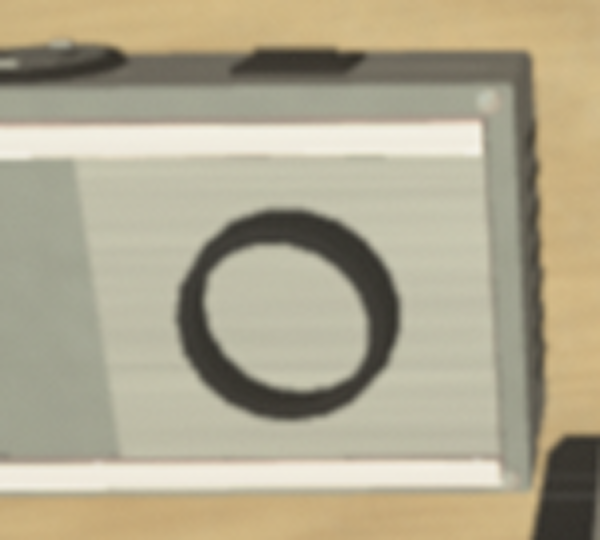

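The shutter edge is flush with the rail ends, both wells are covered, and nothing else moved between the before and after pictures. Handing in.

```bash
python3 -c "
from workcell import workorder
print(workorder.close_job())"
```

```text
the job is handed in; nothing more can be done
None
```

I pushed the shutter open to its stop, pressed both buttons home, and pushed the shutter fully shut again. I handed the job in at about 21 s, with the arm clear of everything.

- **Shutter open:** the force rose to about 15 N at the stop, and the pictures showed both wells clear.
- **Buttons:** right first, then left. Each stopped hard with the fingertip at z = 41.8 mm (fully home is 42), under about 27–28 N. Afterwards both looked equally deep.
- **Shutter shut:** about 15 N at the stop. The last pictures show its edge level with the rail ends and no well showing.
- **Nothing else moved:** the before and after scene pictures show no change at the right half of the transformer, the vials, the steel cup or the screwdriver.

**Unexplained readings:**
- **Upward force:** while I was opening the shutter, the force sensor showed an upward push of 6–7 N with the fingertip reading about 74 mm, well above the shutter's face. It went away when I raised the tool 2 mm.
- **Transformer length:** the cameras measured it about 2% short (246 mm, not 250), so positions from them were a millimetre or two off. This stayed within the clearances.

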